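# Turn a tablet carton in past the rack upright and shelve it handle out

### The job

Shelve the tablet carton that is lying on the bench: slide it over to the wire rack, turn it a quarter turn by pushing it against the front upright at the rack's end away from the robot, so that its handle faces out over the bench, and push it fully home into that end of the rack, flush and square against both the back ledge and the end ledge. Keep it flat and leave the carton already shelved and everything else on the bench and rack where it is.

Things in the scene. Friction and masses are not known exactly. Their poses are not given: they have to be found in the camera images.
- carton: Carton to shelve: white, square, 150 x 150 mm, 55 mm high, about 0.55 kg, too wide to grip, tablet picture on the lid. Origin: centre of its underside. Only its +x side has a black flush handle insert. Starts flat on the bench, handle side away from the robot (world +x, within 20 degrees); ends with it facing world -y, the rack's open front: a quarter turn clockwise seen from above.
- handle (a point): Middle of the carton's black handle insert (86 x 24 mm), on the carton's +x side, 75 mm from the carton's axis, 31 mm above its underside.
- rack: Chrome wire rack along the bench's left (+y) edge. Origin: middle of its deck, on the wires; axes as the world's (it only shifts along x). Deck 460 mm (x) by 305 mm (y), 1 mm below the bench top, starting at the bench edge, so cartons slide from bench to deck. 25 mm posts at (+-215, +-140) mm stand 65 mm above the deck; front (-y) open. A carton at home has its centre at (+127, +52) mm.
- back_ledge (a point): Middle of the back ledge's inner (-y) face, at deck height; the wire ledge runs along x between the two back posts and is 53 mm high; 128 mm from the rack's middle.
- end_ledge (a point): Middle of the inner (-x) face of the end ledge at the rack's +x end (away from the robot), at deck height; the wire ledge runs along y from the upright to the back post, 53 mm high; its face is in line with the upright's inner (-x) side, both 203 mm from the rack's middle. A like ledge closes the rack's other end.
- upright: Fixed front post at the rack's +x end (away from the robot), the one to turn the carton against: round, chrome, 25 mm diameter, black cap, 65 mm above the deck. Origin on its axis at deck height (rack frame +215, -140 mm).
- neighbour: Identical white carton (150 x 150 x 55 mm), already shelved handle out near the back ledge at the rack's end near the robot. Origin at the centre of its underside, handle on its +x side. Must stay put. About 100 mm of free deck lie between it and the other carton's home.
- tape_roll: Bystander: roll of clear packing tape lying flat on the bench, 96 mm diameter, 48 mm high. Origin at the centre of its underside.
- mailer: Bystander: open brown mailer box, 150 x 110 x 50 mm, lid standing up to about 120 mm. Origin at the centre of its underside.
- tape_gun: Bystander: black tape dispenser, 160 x 52 mm, 84 mm high. Origin at the centre of its underside.
- eraser: Bystander: whiteboard eraser, 48 x 110 x 34 mm. Origin at the centre of its underside.
- adapter: Bystander: black power adapter, 100 x 45 x 30 mm, lying on the rack's deck in front of the shelved carton. Origin at the centre of its underside.

How it is judged (in metres and radians):
On the way:
1. the carton is pushed against the front upright and is part-way through its turn (35 to 75 degrees from its square position) (contact force between carton and upright above 0.3 N and angle between the x axis of carton and the x axis of rack, either way round between 0.61 and 1.31 rad), for 0.05 s.
At the end, for the whole second after the job is handed in: The carton lies flat and still on the rack's deck in the corner away from the robot, handle side facing out over the bench, square to the rack within 4 degrees, and within 8 mm of both the back ledge and the end ledge (y of carton in the frame of rack above 0.0445 m and x of carton in the frame of rack above 0.1195 m and y of handle in the frame of rack below -0.0145 m and angle between the x axis of carton and the y axis of rack, either way round below 0.07 rad and angle between carton's own z axis and vertical below 0.05 rad and height (world z) of carton below 0.006 m and linear speed of carton below 0.01 m/s); the robot touches nothing.
It fails at once if the shelved carton is moved more than 15 mm (distance of neighbour from where it was at the start of the episode above 0.015 m).
It fails at once if the carton is tipped up more than 20 degrees (angle between carton's own z axis and vertical above 0.35 rad).
It fails at once if something else on the bench or rack is moved more than 20 mm (distance of any of tape_roll, mailer, tape_gun, eraser, adapter from where it was at the start of the episode above 0.02 m).
It also fails if it takes over 72 s, if anything falls off the work surface, if the arm or the gripper's body presses on something with over 40 N, if the wrist force passes 120 N, or if a joint passes its speed limit or range.

### The arm

A 6-joint arm with a two-finger parallel gripper is mounted at the origin on the work surface. World frame = base frame: x ahead of the robot, y to its left, z up, the work surface at z = 0. Lengths are in m, angles in degrees, forces in N, time in s.
With the tool pointing down it reaches from about 0.375 to 0.9 m from the base axis. Payload 3.1 kg.
Tool frame: the origin (TCP) lies at the very end of the fingers, on their centre line; the grasp point (between the pads) lies 19 mm behind it (bot.hold_point_z is the z of the grasp point in the tool frame, in m); z points along the fingers, y is the line along which they close (so a half turn about z gives the same grasp; the last joint's range is limited). The gripper opens to 87 mm and grips with 3 to 60 N. Pads are 19 mm wide; open, the fingers measure 117 mm over their backs; the gripper's body (75 mm by 190 mm) begins 51 mm behind the grasp point.
Start: joints at [-85.17, 30.224, 82.088, -0, 67.689, -10.227], TCP at [0.162, -0.604, 0.223] pointing down, gripper open.
Joint ranges: [-176.69, 176.69], [-43.24, 126.21], [12.49, 139.97], [-82, 262], [0, 151.66], [-163.58, 163.58]. Speed limits (degrees/s): [159.86, 159.86, 180, 180, 180, 180].

### API

Orientations are given as a 3x3 rotation matrix whose columns are the frame's x, y, z axes.
In Python, from rig import bot, capture, camera_model gives the robot as it stands.
- The arm moves only by the tool apply_moves, never from a script. Its argument "plan" is text: rows parted by semicolons, each of 6 numbers parted by spaces: the shift along the tool's x, y, z in units of 0.05 m (1.0 is 0.05 m), then the turn, a rotation vector about the tool's x, y, z in units of 360 degrees (1.0 is 360 degrees). In form: dx dy dz ax ay az; .... A call has 1 to 10 rows; each row shifts and turns the commanded pose from where the row before left it, along the tool's axes as they then stand; what a row does not reach is not made up. A row lasts 1/12 s, in which the tool goes at most 41.7 mm and 7.16 degrees, less where a joint would pass 70% of its speed; a pose out of reach is approached as far as the arm can. A call with a number of a shift or a turn outside -1 to 1 is refused whole. A call with a gripper value outside its range is refused whole. "gripper" is the gripper command: -1 is shut, 1 is fully open, values between are in proportion, set as the call begins (left out, the last holds). The fingers move at their own pace and stop on an object; the grip force is fixed at half the most. Time passes only in rows, so rows that do not move let the fingers close. It gives the time, the measured TCP pose, the force, the opening and the grip force at its end, in the units of the state.
- bot.read_state(): the state, without advancing time (a new reading comes with each control period).
- capture(name): name is "scene" or "top" or "wrist"; returns the picture (420x560x3 uint8, red, green, blue); there is no depth.
- camera_model(name): a dict with "vertical_fov" (degrees; the focal length in pixels is half the picture's height over the tangent of half this angle, whatever the lens; pixels are square), "cx", "cy" (the principal point, pixels), "position" and "rotation" of the camera in the world; the wrist camera has in their place "hand_eye" (4x4, takes a point from camera to tool coordinates, whose origin is the TCP and whose axes are the flange's). Camera axes: x right, y down, z forward; pixel columns grow to the right and rows downward; lengths in m; the calibration is good to about 2 mm. The wrist camera is an equidistant fisheye: a pixel r from the principal point sees the ray r / f radians off the axis. A picture is of the moment at which its call begins: read the wrist's pose just before it. camera_model takes no time and is no camera call.
- bot.hand_in(): hands the job in; it is judged then, once.
The state is a dict: "time_s": time; "joint_positions": joint angles; "qvel": joint speeds; "tau": joint torques, N m; "position": TCP position; "tcp_rot": TCP orientation; "force": force on the tool from outside, world axes, zero at the start; "moment": the same for the moment, N m; "opening": opening from 0.0 (shut) to 1.0 (fully open); "grasp_force": force on a finger pad.
Only numpy, scipy, OpenCV 4.12 (cv2) and the standard library are available. Lean on these libraries where they do the work, as an engineer would, in place of code of your own. Each camera call takes 0.05 s, during which the arm holds its last target. There are 200 camera calls.

## Working session

There is one attempt and no reset: what is moved stays moved. The work goes in short steps, Python scripts to look and compute and a tool call to move; the robot and the scene stay as the last step left them, time stands still between calls to the robot, and variables do not carry over. Pictures are saved under pics/ and viewed, at most 10 in all, crops included, and the job is handed in when it is done.

Besides the shell and the picture viewer there is one more tool, called after "Call:" as a command line: name --argument value ..., lists and objects as JSON in quotes. apply_moves: Moves the arm, as the interface text tells. Its arguments: {"type":"object","properties":{"plan":{"type":"string"},"gripper":{"type":"number"}},"required":["plan"]}

```bash
ls; mkdir -p pics; python3 - <<'E'
from rig import bot,capture,camera_model
import cv2
for n in("scene","top"):
    cv2.imwrite(f"pics/{n}0.png",capture(n)[:,:,::-1]); print(n,camera_model(n))
s=bot.read_state();print(s['time_s'],s['position'],s['tcp_rot'],s['force'])
E
```

```text
pics
scene {'vertical_fov': 47.1036282177175, 'cx': 273.5567445848228, 'cy': 208.15623261115005, 'position': array([ 1.09293515, -0.6251898 ,  0.86491774]), 'rotation': array([[ 0.71219276,  0.48989381, -0.50277782],
       [ 0.70170323, -0.47656623,  0.52961986],
       [ 0.01985056, -0.72999225, -0.68316709]])}
top {'vertical_fov': 52.11209233861918, 'cx': 275.3951083954535, 'cy': 213.67971590085952, 'position': array([ 0.39818816, -0.00356277,  1.07889197]), 'rotation': array([[ 0.01675621, -0.99410176,  0.1071491 ],
       [-0.99983575, -0.01739962, -0.00507272],
       [ 0.00690715, -0.1070465 , -0.99423002]])}
0.1 [ 0.16233958 -0.60286618  0.22167522] [[ 9.65667549e-01  2.59780981e-01 -1.61733594e-04]
 [ 2.59780802e-01 -9.65665685e-01  1.92850493e-03]
 [ 3.44808319e-04 -1.90430991e-03 -9.99998127e-01]] [0.26465054 0.31901517 0.04664097]
```

View pics/top0.png

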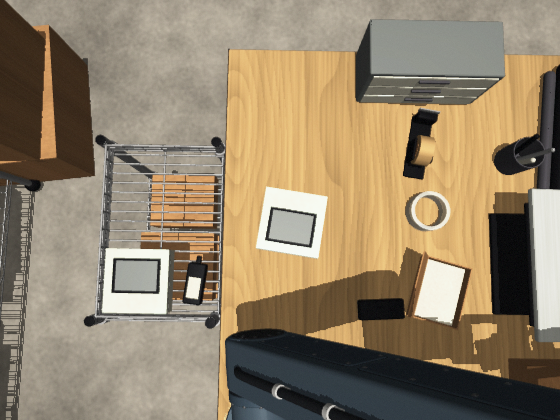

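View pics/scene0.png

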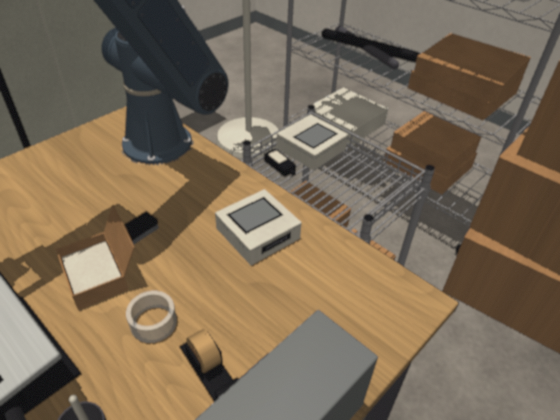

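The top view (up = +x, left = +y) shows the carton at about (292,222), the upright's cap at (218,145), the +x back post at (102,140), the neighbour at (136,281) and the adapter at (195,281). The scene view agrees with this. I'll measure these now.

```bash
cat > h.py <<'E'
from rig import bot,capture,camera_model
import cv2,numpy as np
def ray(n,p,z):
    m=camera_model(n);f=210/np.tan(np.radians(m['vertical_fov']/2))
    d=m['rotation']@np.array([(p[0]-m['cx'])/f,(p[1]-m['cy'])/f,1]);o=m['position']
    return (o+d*(z-o[2])/d[2])[:2]
def white(im,roi,z=.055,n="top",minarea=600):
    "white carton tops: centre, angle, size"
    x0,y0,x1,y1=roi;s=im[y0:y1,x0:x1].astype(int)
    k=((s.min(2)>200)&(s.max(2)-s.min(2)<40)).astype(np.uint8)*255
    out=[]
    for c in cv2.findContours(k,cv2.RETR_EXTERNAL,cv2.CHAIN_APPROX_NONE)[0]:
        if cv2.contourArea(c)<minarea: continue
        P=np.array([ray(n,q+[x0,y0],z) for q in c[:,0]])
        r=cv2.minAreaRect((P*1000).astype(np.float32));out.append((np.round(r[0],1),np.round(r[1],1),round(r[2],1)))
    return out
def dark(im,roi,z,t=50):
    x0,y0,x1,y1=roi;k=(im[y0:y1,x0:x1].max(2)<t).astype(np.uint8)
    n,l,st,c=cv2.connectedComponentsWithStats(k)
    return [(st[i,4],np.round(c[i]+[x0,y0],1),np.round(ray("top",c[i]+[x0,y0],z)*1000,1)) for i in range(1,n) if st[i,4]>15]
E
python3 - <<'E'
from h import *
im=capture("top")
print(white(im,(240,170,345,275)),white(im,(95,235,175,325)))
for r in((207,132,232,158),(90,130,116,150),(80,310,105,330),(205,312,226,332)):print(dark(im,r,.064))
print("adapter",dark(im,(180,250,212,312),.03))
for p in((227,52),(222,140),(225,300)):print("edge",ray("top",p,0))
cv2.imwrite("pics/crop.png",cv2.resize(im[120:335,75:335,::-1],None,fx=2.7,fy=2.7,interpolation=cv2.INTER_CUBIC))
E
```

```text
[(array([490.2, -47.9]), array([149.8, 149.9]), 81.5)] [(array([345.2, 317.8]), array([149.7, 149.4]), 89.8)]
[(np.int32(69), array([215.9, 141.8]), array([679.8, 138.1]))]
[(np.int32(88), array([101.4, 139.9]), array([679.4, 414.3]))]
[(np.int32(100), array([ 90.2, 320.6]), array([252. , 414.4]))]
[(np.int32(96), array([211. , 321.8]), array([253.7, 135.9]))]
adapter [(np.int32(512), array([196.1, 278.8]), array([349.8, 179.8]))]
edge [0.940035   0.12542042]
edge [0.70261965 0.13143262]
edge [0.29777487 0.11185199]
```

View pics/crop.png

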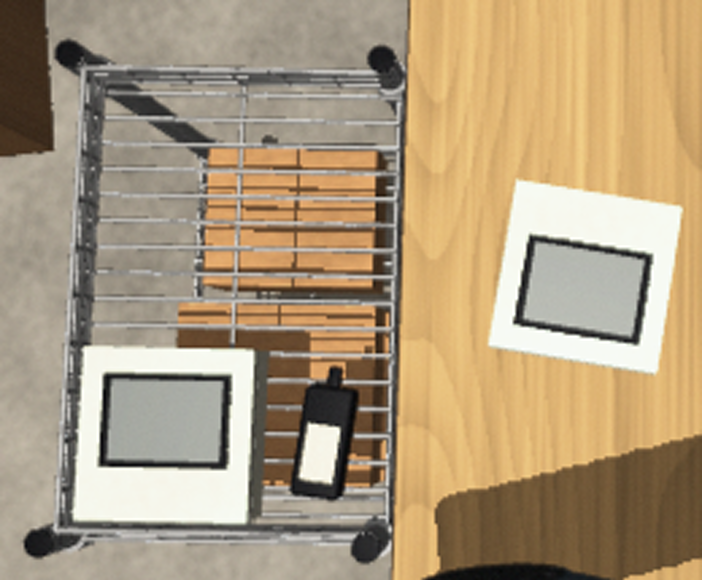

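Rack origin is about (0.466, 0.275) and the upright about (0.681, 0.136). The post span measures 427 x 277 mm against the stated 430 x 280. The carton is at (0.490, -0.048), yaw -8.5°, and its measured size of 150 mm matches.

Plan:
1. Push +x with open fingers until the carton is in line with the upright.
2. Push +y onto the upright.
3. Turn it with closed fingers.
4. Push it home in +y, then +x.

First I go behind the carton's -x face.

Call:
apply_moves --plan "0 0 0 0 0 0.0163;0 0 0 0 0 0.0163;0 0 0 0 0 0.0163;0 0 0 0 0 0.0163;0.17 -0.75 0 0 0 0;0.17 -0.75 0 0 0 0;0.17 -0.75 0 0 0 0;0.17 -0.75 0 0 0 0;0.17 -0.75 0 0 0 0;0.17 -0.75 0 0 0 0" --gripper 1

```text
time_s: 0.98
position: [0.246, -0.3864, 0.2224]
tcp_rot: [[0.989, -0.147, 0.0], [-0.147, -0.989, 0.0], [-0.0, -0.0, -1.0]]
force: [0.6, -0.2, -0.6]
opening: 1.0
grasp_force: 0.0
```

Call:
apply_moves --plan "0.17 -0.75 0 0 0 0;0.17 -0.75 0 0 0 0;0.17 -0.75 0 0 0 0;0.17 -0.75 0 0 0 0;0.17 -0.75 0 0 0 0;0.17 -0.75 0 0 0 0;0.17 -0.75 0 0 0 0;0.17 -0.75 0 0 0 0;0.17 -0.75 0 0 0 0;0 0 0 0 0 0"

```text
time_s: 1.82
position: [0.3712, -0.0595, 0.2225]
tcp_rot: [[0.991, -0.137, -0.0], [-0.137, -0.991, 0.003], [-0.0, -0.003, -1.0]]
force: [-0.3, -0.7, -0.2]
opening: 0.998
grasp_force: 0.0
```

```bash
cat >> h.py <<'E'
def rel(x,y,z,yaw):
    "shift in tool units and turn (in 360 deg) to a tool-down pose with tool x at yaw"
    s=bot.read_state();R=np.array(s['tcp_rot']);p=np.array(s['position'])
    cur=np.degrees(np.arctan2(R[1,0],R[0,0]))
    a=np.radians(yaw);T=np.array([[np.cos(a),np.sin(a),0],[np.sin(a),-np.cos(a),0],[0,0,-1]])
    d=np.array([x,y,z])-p
    print("t",s['time_s'],"pos",p.round(4),"yaw",cur.round(1),"tilt",R[:2,2].round(4),"F",np.round(s['force'],1),"op",s['opening'])
    print("now-axes",(R.T@d/.05).round(2),"after-turn axes",(T.T@d/.05).round(2),"az",round((cur-yaw)/360,4))
E
python3 -c "
from h import *
rel(.387,-.033,.018,-8.5)"
```

```text
t 1.8167 pos [ 0.3712 -0.0595  0.2225] yaw -7.9 tilt [-0.0001  0.0028] F [-0.3 -0.7 -0.2] op 0.9980351949078295
now-axes [ 0.24 -0.56  4.09] after-turn axes [ 0.23 -0.57  4.09] az 0.0017
```

Call:
apply_moves --plan "0.12 -0.28 0 0 0 0.0017;0.12 -0.28 0 0 0 0;0 0 0.6 0 0 0;0 0 0.6 0 0 0;0 0 0.6 0 0 0;0 0 0.6 0 0 0;0 0 0.6 0 0 0;0 0 0.6 0 0 0;0 0 0.45 0 0 0;0 0 0 0 0 0"

```text
time_s: 2.65
position: [0.3852, -0.0397, 0.0167]
tcp_rot: [[0.987, -0.158, -0.007], [-0.157, -0.988, 0.003], [-0.007, -0.002, -1.0]]
force: [0.3, 0.1, 0.1]
opening: 0.996
grasp_force: 0.0
```

```bash
python3 -c "
from h import *
rel(.387,-.033,.018,-8.5)
im=capture('top');print(white(im,(230,130,350,280)))
cv2.imwrite('pics/a.png',im[:,:,::-1])"
```

```text
t 2.65 pos [ 0.3852 -0.0397  0.0167] yaw -9.1 tilt [-0.007   0.0028] F [0.3 0.1 0.1] op 0.995505652953036
now-axes [ 0.01 -0.14 -0.03] after-turn axes [ 0.02 -0.14 -0.03] az -0.0016
[]
```

View pics/a.png

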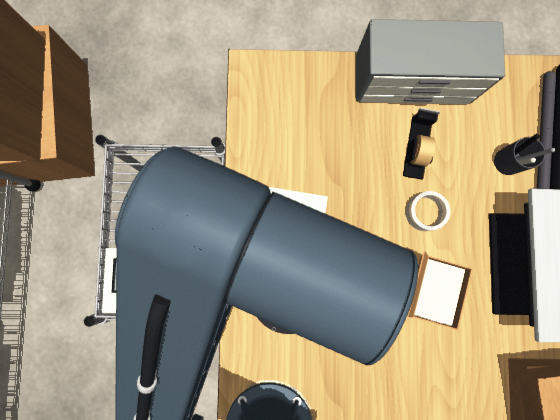

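The arm hides most of the carton in this view; only its +x edge is visible at about (300,200). Now I push along the carton's x axis.

Call:
apply_moves --plan "0.2 0 0 0 0 0;0.2 0 0 0 0 0;0.2 0 0 0 0 0;0.2 0 0 0 0 0;0.2 0 0 0 0 0;0.2 0 0 0 0 0;0.2 0 0 0 0 0;0.2 0 0 0 0 0;0.2 0 0 0 0 0;0.2 0 0 0 0 0"

```text
time_s: 3.53
position: [0.4842, -0.0552, 0.0218]
tcp_rot: [[0.988, -0.156, -0.003], [-0.156, -0.988, 0.001], [-0.003, -0.0, -1.0]]
force: [-1.6, 0.7, -2.7]
opening: 0.999
grasp_force: 1.4
```

Call:
apply_moves --plan "0.2 0 0 0 0 0;0.2 0 0 0 0 0;0.2 0 0 0 0 0;0.2 0 0 0 0 0;0.2 0 0 0 0 0;0.2 0 0 0 0 0;0.1 0 0 0 0 0;0 0 0 0 0 0"

```text
time_s: 4.2
position: [0.5508, -0.0661, 0.0218]
tcp_rot: [[0.988, -0.157, 0.002], [-0.157, -0.988, -0.001], [0.002, 0.0, -1.0]]
force: [-0.7, 0.2, 0.7]
opening: 0.996
grasp_force: 0.2
```

```bash
python3 -c "
from h import *
rel(.387,-.033,.018,-8.5)
im=capture('top');print(white(im,(230,60,380,280)))
cv2.imwrite('pics/b.png',im[:,:,::-1]);cv2.imwrite('pics/bs.png',capture('scene')[:,:,::-1])"
```

```text
t 4.2 pos [ 0.5508 -0.0661  0.0218] yaw -9.0 tilt [ 0.0021 -0.0007] F [-0.7  0.2  0.7] op 0.9964277878259216
now-axes [-3.34 -0.14  0.07] after-turn axes [-3.34 -0.17  0.08] az -0.0014
[(array([659.2, -75.7]), array([150.4, 107.5]), 81.1)]
```

View pics/b.png

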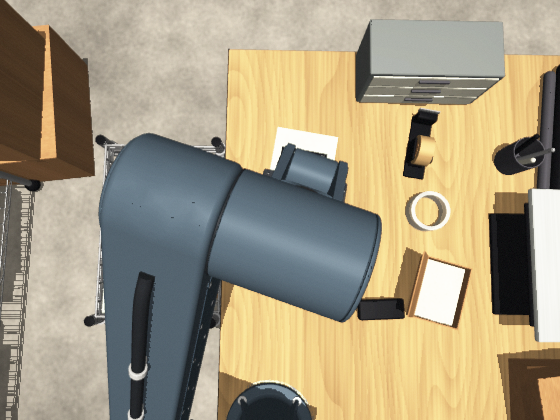

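The +x edge strip of the carton is visible (top face from about (275,127) to (338,140)). That puts its centre near (0.638, -0.072), yaw -8.9°. Next I back off, lift and go to the -y face at yaw +81°.

Call:
apply_moves --plan "-0.6 0 0 0 0 0;0 0 -0.8 0 0 0;0 0 -0.8 0 0 0;0 0 -0.7 0 0 0;0.47 0.41 0 0 0 0;0.47 0.41 0 0 0 0;0.47 0.41 0 0 0 0;0.47 0.41 0 0 0 0;0.47 0.41 0 0 0 0;0 0 0 0 0 -0.018"

```text
time_s: 5.13
position: [0.6253, -0.1869, 0.1366]
tcp_rot: [[0.999, -0.046, 0.009], [-0.046, -0.999, -0.006], [0.01, 0.005, -1.0]]
force: [1.1, -0.3, 0.7]
opening: 1.002
grasp_force: 0.0
```

Call:
apply_moves --plan "0 0 0 0 0 -0.018;0 0 0 0 0 -0.018;0 0 0 0 0 -0.018;0 0 0 0 0 -0.018;0 0 0 0 0 -0.018;0 0 0 0 0 -0.018;0 0 0 0 0 -0.018;0 0 0 0 0 -0.018;0 0 0 0 0 -0.018;0 0 0 0 0 -0.018"

```text
time_s: 5.97
position: [0.6202, -0.1808, 0.1357]
tcp_rot: [[0.461, 0.888, 0.001], [0.888, -0.461, -0.0], [0.0, 0.001, -1.0]]
force: [0.1, 0.7, -0.1]
opening: 0.999
grasp_force: 0.0
```

Call:
apply_moves --plan "0 0 0 0 0 -0.018;0 0 0 0 0 -0.018;0 0 0 0 0 -0.018;0 0 0 0 0 0"

```text
time_s: 6.3
position: [0.6201, -0.1808, 0.1356]
tcp_rot: [[0.143, 0.99, 0.001], [0.99, -0.143, -0.0], [-0.0, 0.001, -1.0]]
force: [-0.3, -0.6, -0.2]
opening: 1.004
grasp_force: 0.0
```

```bash
python3 -c "
from h import *
rel(.621,-.180,.02,81)
im=capture('top');print(white(im,(230,60,380,280)))
cv2.imwrite('pics/c.png',im[:,:,::-1])"
```

```text
t 6.3 pos [ 0.6201 -0.1808  0.1356] yaw 81.8 tilt [ 0.001  -0.0005] F [-0.3 -0.6 -0.2] op 1.0038031222589667
now-axes [0.02 0.01 2.31] after-turn axes [0.02 0.01 2.31] az 0.0022
[(array([627.4, -60.8]), array([76.7, 65.9]), 81.4), (array([640.4, -57.9]), array([121.8, 151.3]), 80.9)]
```

Call:
apply_moves --plan "0 0 0.6 0 0 0;0 0 0.6 0 0 0;0 0 0.6 0 0 0;0 0 0.5 0 0 0.002;0.2 0 0 0 0 0;0.2 0 0 0 0 0;0.1 0 0 0 0 0;0.195 -0.05 0 0 0 0;0.195 -0.05 0 0 0 0;0.195 -0.05 0 0 0 0"

```text
time_s: 7.18
position: [0.6232, -0.1262, 0.0222]
tcp_rot: [[0.157, 0.988, 0.005], [0.988, -0.157, -0.003], [-0.002, 0.005, -1.0]]
force: [0.5, -4.0, 2.4]
opening: 1.002
grasp_force: 2.3
```

Call:
apply_moves --plan "0.195 -0.05 0 0 0 0;0.195 -0.05 0 0 0 0;0.195 -0.05 0 0 0 0;0.195 -0.05 0 0 0 0;0.195 -0.05 0 0 0 0;0.195 -0.05 0 0 0 0;0.195 -0.05 0 0 0 0;0.1 -0.03 0 0 0 0;0 0 0 0 0 0"

```text
time_s: 7.93
position: [0.614, -0.0488, 0.021]
tcp_rot: [[0.156, 0.988, 0.001], [0.988, -0.156, 0.001], [0.001, 0.0, -1.0]]
force: [0.4, 0.5, -0.4]
opening: 0.997
grasp_force: 0.0
```

```bash
python3 -c "
from h import *
rel(.621,-.180,.02,81)
im=capture('top');print(white(im,(210,60,380,280)))
a=im[60:340,80:380,::-1];b=capture('scene')[60:340,140:440,::-1]
cv2.imwrite('pics/d.png',cv2.resize(cv2.hconcat([a,b]),(800,373)))"
```

```text
t 7.9333 pos [ 0.614  -0.0488  0.021 ] yaw 81.0 tilt [0.0006 0.0007] F [ 0.4  0.5 -0.4] op 0.997447790900669
now-axes [-2.57  0.55  0.02] after-turn axes [-2.57  0.55  0.02] az 0.0001
[]
```

View pics/d.png

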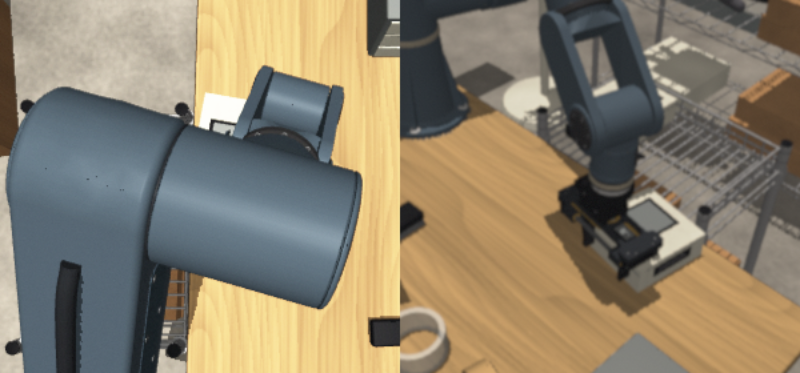

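The carton sits ahead of the open fingers, still flat, with its +x/+y corner just short of the upright (about (705,235) in the right half of the picture). Now I back off, close the fingers, and check the carton's pose from the corners in the scene view.

Call:
apply_moves --plan "-0.6 0 0 0 0 0;0 -0.4 0 0 0 0;0 0 0 0 0 0;0 0 0 0 0 0;0 0 0 0 0 0;0 0 0 0 0 0" --gripper -1

```text
time_s: 8.53
position: [0.5905, -0.0768, 0.02]
tcp_rot: [[0.157, 0.988, 0.001], [0.988, -0.157, 0.0], [0.0, 0.001, -1.0]]
force: [-0.2, -0.3, 0.6]
opening: 0.631
grasp_force: 0.0
```

```bash
python3 -c "
from h import *
rel(.621,-.180,.02,81)
im=capture('scene')
print(ray('scene',(368.8,236.3),.055))
h=im[200:290,280:400].astype(int)
cv2.imwrite('pics/e.png',cv2.resize(im[150:310,240:440,::-1],None,fx=4,fy=3.75))"
```

```text
t 8.5333 pos [ 0.5905 -0.0768  0.02  ] yaw 81.0 tilt [0.0009 0.    ] F [-0.2 -0.3  0.6] op 0.6314291906826395
now-axes [-1.94  0.93  0.  ] after-turn axes [-1.94  0.93  0.  ] az -0.0
[0.718918   0.09341854]
```

View pics/e.png

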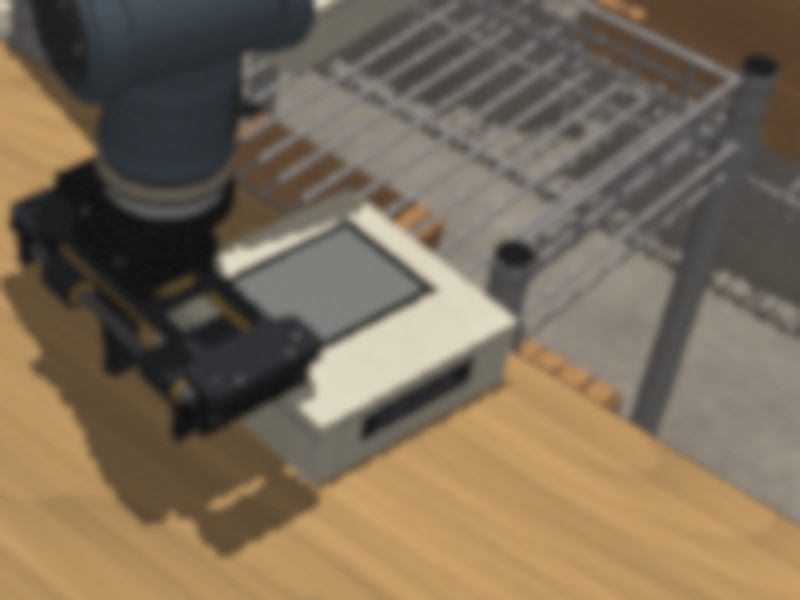

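The carton's top corners in this crop: +x+y at (515,322), +x-y at (320,428), -x+y at (358,205). The upright's cap is at (515,253), just beyond the carton.

```bash
python3 -c "
from h import *
A,B,C=[ray('scene',(240+u/4,150+v/3.75),.055) for u,v in((515,322),(320,428),(358,205))]
print(A,B,C,'len',np.linalg.norm(A-B),np.linalg.norm(A-C),'yaw',np.degrees(np.arctan2(*(A-B)[::-1]))-90,'centre',(B+C)/2)
print('cap',ray('scene',(240+515/4,150+250/3.75),.064))"
```

```text
[0.71800075 0.09447026] [ 0.69414375 -0.05228159] [0.58506667 0.11157147] len 0.14867838557929097 0.13402955794304355 yaw -9.233622571256689 centre [0.63960521 0.02964494]
cap [0.68399104 0.13836323]
```

Carton centre is about (0.632, 0.033), yaw -9.2°, and it sits about 23 mm short of the upright. I shift the closed finger toward the carton's near (-x) end, then push +y so it turns clockwise onto the upright.

Call:
apply_moves --plan "0 -0.4 0 0 0 0;0 -0.38 0 0 0 0;0 0 0 0 0 0;0 0 0 0 0 0;0 0 0 0 0 0;0 0 0 0 0 0;0 0 0 0 0 0;0 0 0 0 0 0;0 0 0 0 0 0;0 0 0 0 0 0"

```text
time_s: 9.42
position: [0.5514, -0.0711, 0.02]
tcp_rot: [[0.157, 0.988, 0.0], [0.988, -0.157, -0.0], [-0.0, 0.0, -1.0]]
force: [1.5, -0.8, -0.7]
opening: 0.006
grasp_force: 0.0
```

Call:
apply_moves --plan "0.18 -0.03 0 0 0 0;0.18 -0.03 0 0 0 0;0.18 -0.03 0 0 0 0;0.18 -0.03 0 0 0 0;0.18 -0.03 0 0 0 0;0.18 -0.03 0 0 0 0;0.18 -0.03 0 0 0 0;0.18 -0.03 0 0 0 0;0 0 0 0 0 0"

```text
time_s: 10.17
position: [0.5503, 0.0042, 0.02]
tcp_rot: [[0.156, 0.988, -0.0], [0.988, -0.156, 0.001], [0.001, -0.0, -1.0]]
force: [0.6, 0.1, 1.1]
opening: 0.007
grasp_force: 0.0
```

```bash
python3 -c "
from h import *
rel(.621,-.180,.02,81)
im=capture('scene')
cv2.imwrite('pics/f.png',cv2.resize(im[150:310,240:440,::-1],None,fx=4,fy=3.75))"
```

```text
t 10.1667 pos [0.5503 0.0042 0.02  ] yaw 81.1 tilt [-0.0001  0.0009] F [0.6 0.1 1.1] op 0.006783003029345523
now-axes [-3.42  1.97 -0.  ] after-turn axes [-3.42  1.97  0.  ] az 0.0001
```

View pics/f.png

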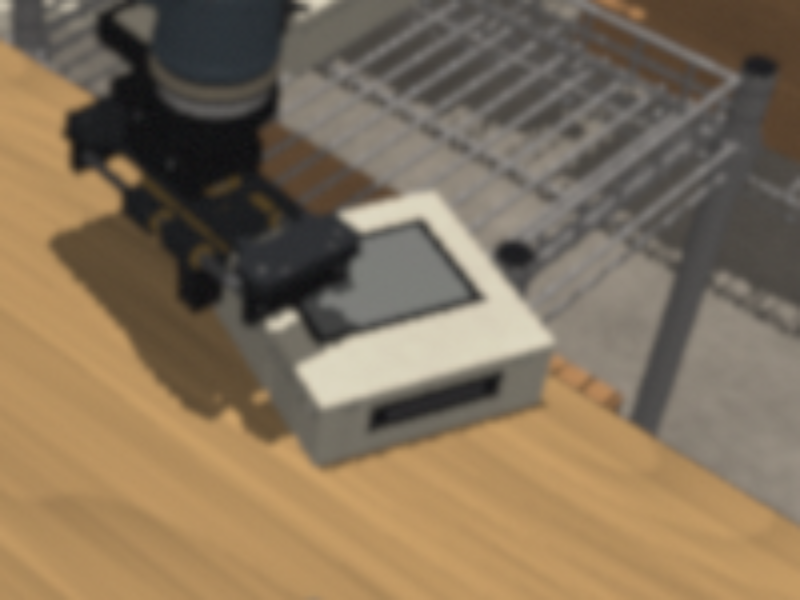

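The carton has turned further clockwise, close to the upright (cap at (515,255)). Its top corners are at (553,343), (320,410) and (432,190).

```bash
cat >> h.py <<'E'
def pose(*uv,off=(240,150),sc=(4,3.75)):
    A,B,C=[ray('scene',(off[0]+u/sc[0],off[1]+v/sc[1]),.055) for u,v in uv]
    yaw=np.degrees(np.arctan2(*(A-B)[::-1]))-90;a=np.radians(yaw);x=np.array([np.cos(a),np.sin(a)]);c=(B+C)/2
    c2=(A+B)/2-.075*x; d=np.array([.682,.137])-c2
    print('AB,AC',np.linalg.norm(A-B),np.linalg.norm(A-C),'yaw',yaw,np.degrees(np.arctan2(*(A-C)[::-1])),'centre',c,c2,'B',B,'post in carton',d@x,d@[-x[1],x[0]])
E
python3 -c "
from h import *
pose((553,343),(320,410),(432,190))"
```

```text
AB,AC 0.14953812058044166 0.14897901927778504 yaw -23.224863396990074 -24.092799315397453 centre [0.64659574 0.05739557] [0.64567381 0.05656333] B [ 0.68511165 -0.04172232] post in carton 0.0016630156589435457 0.08824331882478317
```

Yaw is -23.6°, centre (0.646, 0.057), and the carton is touching the upright (88 mm from its axis along the face normal). I keep pushing the near corner.

Call:
apply_moves --plan "0.168 -0.09 0 0 0 0;0.168 -0.09 0 0 0 0;0.168 -0.09 0 0 0 0;0.168 -0.09 0 0 0 0;0.168 -0.09 0 0 0 0;0 0 0 0 0 0"

```text
time_s: 10.72
position: [0.5212, 0.0455, 0.0197]
tcp_rot: [[0.153, 0.988, -0.028], [0.988, -0.153, -0.002], [-0.007, -0.027, -1.0]]
force: [-21.2, -15.8, 16.2]
opening: 0.002
grasp_force: 13.7
```

```bash
cat > s.py <<'E'
from h import *
import sys
rel(.621,-.180,.02,81)
im=capture('scene')
cv2.imwrite(sys.argv[1],cv2.resize(im[150:310,240:440,::-1],None,fx=4,fy=3.75))
# lid white mask corners
s=im[150:310,240:440].astype(int)
k=((s.min(2)>175)).astype(np.uint8)*255
cs=max(cv2.findContours(k,cv2.RETR_EXTERNAL,cv2.CHAIN_APPROX_NONE)[0],key=cv2.contourArea)
print(cv2.contourArea(cs),(cv2.approxPolyDP(cv2.convexHull(cs),3,True)[:,0]*[4,3.75]).tolist())
E
python3 s.py pics/g.png
```

```text
t 10.7167 pos [0.5212 0.0455 0.0197] yaw 81.2 tilt [-0.0275 -0.0024] F [-21.2 -15.8  16.2] op 0.002242572793478321
now-axes [-4.15  2.66 -0.05] after-turn axes [-4.14  2.68 -0.01] az 0.0006
832.5 [[464.0, 187.5], [508.0, 341.25], [260.0, 345.0], [256.0, 315.0], [376.0, 191.25]]
```

View pics/g.png

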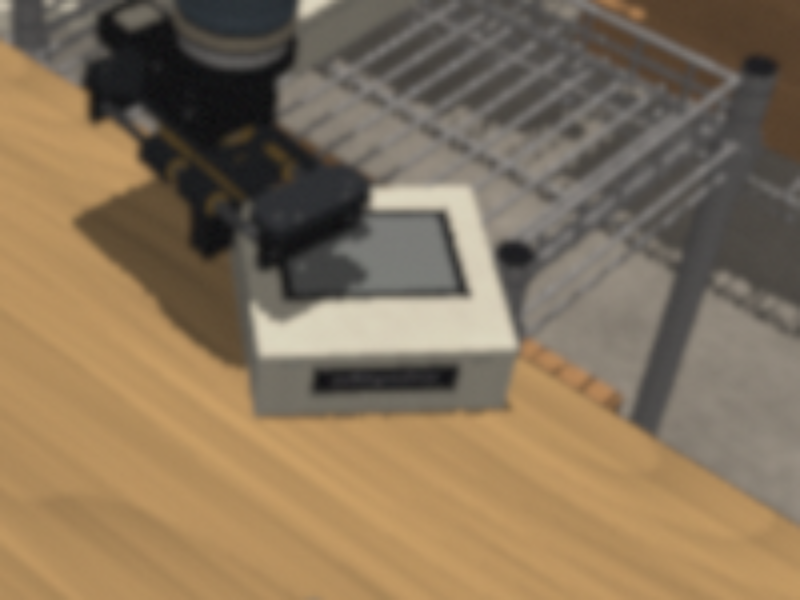

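```bash
python3 -c "
from h import *
pose((508,342),(260,345),(464,187))"
```

```text
AB,AC 0.14339283634887698 0.14207019809464327 yaw -43.36621815276984 -42.33944621994692 centre [0.62360342 0.07345911] [0.62158679 0.07711486] B [ 0.62687927 -0.0265064 ] post in carton 0.00279850642239922 0.08501855438574318
```

The carton is at about -43° and pressed hard on the upright (26 N on the tool), so the part-way condition should be met. Its lid corners are at about (515,350), (255,355) and (470,187). Pushing on here would jam, so I back off and go to the handle face near its near corner. Pushing there turns the carton about the upright and into the rack.

Call:
apply_moves --plan "-0.3 -0.25 0 0 0 0;-0.4 -0.25 0 0 0 0;0 0 -0.7 0 0 0;0 0 -0.7 0 0 0;0 0 -0.7 0 0 0;0 0 0 0 0 0"

```text
time_s: 11.27
position: [0.5092, 0.0157, 0.1307]
tcp_rot: [[0.158, 0.987, 0.013], [0.987, -0.158, -0.002], [0.0, 0.013, -1.0]]
force: [0.8, 0.1, 0.9]
opening: 0.004
grasp_force: 0.0
```

```bash
python3 -c "
from h import *
pose((515,350),(255,355),(470,187))
rel(.675,-.040,.125,90)"; python3 s.py pics/h.png
```

```text
AB,AC 0.14979658569845086 0.14872795336031738 yaw -42.79620663220557 -42.75241626375477 centre [0.62669537 0.07071177] [0.62626727 0.0711856 ] B [ 0.63041503 -0.03472734] post in carton -0.0038185518181170944 0.08615736385099433
t 11.2667 pos [0.5092 0.0157 0.1307] yaw 80.9 tilt [ 0.0128 -0.0018] F [0.8 0.1 0.9] op 0.004017694651061478
now-axes [-0.58  3.45  0.16] after-turn axes [-1.11  3.32  0.11] az -0.0252
t 11.2667 pos [0.5092 0.0157 0.1307] yaw 80.9 tilt [ 0.0128 -0.0018] F [0.8 0.1 0.9] op 0.004017694651061478
now-axes [-3.51  2.8   2.25] after-turn axes [-3.52  2.82  2.21] az -0.0002
873.0 [[468.0, 195.0], [508.0, 341.25], [260.0, 345.0], [288.0, 191.25]]
```

Call:
apply_moves --plan "0 0 0 0 0 -0.0126;0 0 0 0 0 -0.0126;-0.3 0.67 0 0 0 0;-0.3 0.67 0 0 0 0;-0.3 0.67 0 0 0 0;-0.27 0.67 0 0 0 0;0 0.67 0 0 0 0;0 0 0.7 0 0 0;0 0 0.7 0 0 0;0 0 0.7 0 0 0"

```text
time_s: 12.15
position: [0.6726, -0.0418, 0.0178]
tcp_rot: [[-0.0, 1.0, 0.001], [1.0, 0.0, 0.0], [0.0, 0.001, -1.0]]
force: [-0.7, -0.1, 0.2]
opening: 0.002
grasp_force: 0.0
```

```bash
python3 -c "
from h import *
rel(.6625,-.030,.02,90)"
```

```text
t 12.15 pos [ 0.6726 -0.0418  0.0178] yaw 90.0 tilt [0.0005 0.0003] F [-0.7 -0.1  0.2] op 0.002442183234298124
now-axes [ 0.24 -0.2  -0.04] after-turn axes [ 0.24 -0.2  -0.04] az 0.0
```

Call:
apply_moves --plan "0.12 -0.1 0 0 0 0;0.12 -0.1 0 0 0 0;0.12 -0.14 0 0 0 0;0.12 -0.14 0 0 0 0;0.12 -0.14 0 0 0 0;0.12 -0.14 0 0 0 0;0.12 -0.14 0 0 0 0;0.12 -0.14 0 0 0 0;0 0 0 0 0 0"

```text
time_s: 12.9
position: [0.6191, 0.0069, 0.0227]
tcp_rot: [[-0.002, 1.0, 0.001], [1.0, 0.002, -0.0], [-0.0, 0.001, -1.0]]
force: [-1.1, -1.4, 0.2]
opening: 0.003
grasp_force: 0.5
```

```bash
python3 s.py pics/i.png; python3 -c "
from h import *
im=capture('top');print(white(im,(130,60,380,280)))"
```

```text
t 12.9 pos [0.6191 0.0069 0.0227] yaw 90.1 tilt [ 0.0014 -0.0004] F [-1.1 -1.4  0.2] op 0.002771685528167244
now-axes [-3.74  0.03  0.06] after-turn axes [-3.69  0.62  0.05] az 0.0253
243.0 [[384.0, 165.0], [496.0, 176.25], [476.0, 322.5], [456.0, 318.75]]
[]
```

View pics/i.png

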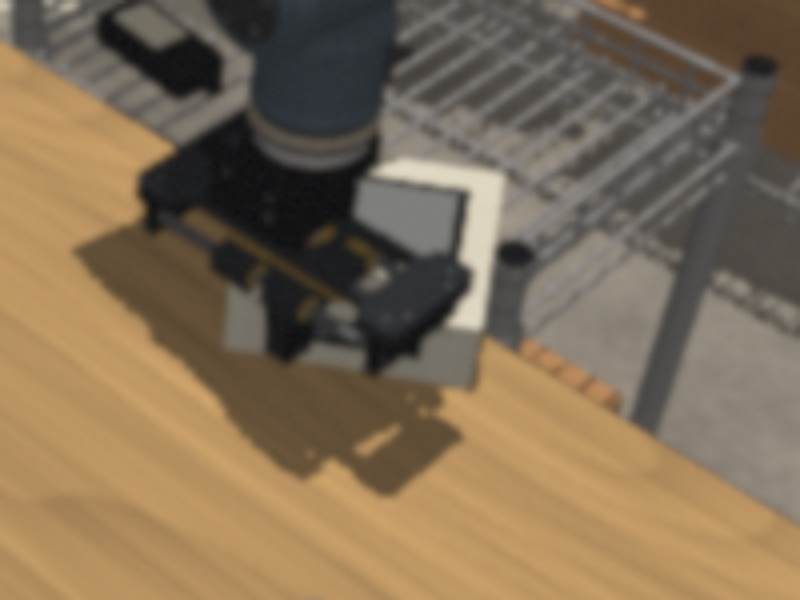

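The carton is now turned to roughly 60° and moving into the rack. Its lid corners are A ≈ (483,330) and C ≈ (503,172), against the upright. That was my tenth picture, so from here I rely on numbers only.

```bash
cat > ac.py <<'E'
from h import *
def ac(A,C):
    A,C=[ray('scene',(240+u/4,150+v/3.75),.055) for u,v in(A,C)]
    d=A-C;yaw=np.degrees(np.arctan2(d[1],d[0]));a=np.radians(yaw);x=np.array([np.cos(a),np.sin(a)]);y=np.array([-x[1],x[0]])
    c=(A+C)/2-.075*y;p=np.array([.682,.137])-c
    print('AC',np.linalg.norm(d),'yaw',yaw,'centre',c,'post in carton',p@x,p@y)
if __name__=="__main__": ac((483,330),(503,172))
E
python3 ac.py
```

```text
AC 0.1512449102722616 yaw -57.76817213446985 centre [0.60527716 0.09952271] post in carton 0.009217913870205806 0.084887989444944
```

Call:
apply_moves --plan "0.15 -0.13 0 0 0 0;0.15 -0.13 0 0 0 0;0.15 -0.12 0 0 0 0;0.15 -0.12 0 0 0 0;0.15 -0.1 0 0 0 0;0 0 0 0 0 0"

```text
time_s: 13.5
position: [0.5893, 0.0445, 0.0207]
tcp_rot: [[-0.001, 1.0, -0.0], [1.0, 0.001, 0.0], [0.0, -0.0, -1.0]]
force: [-0.7, -0.4, -0.6]
opening: 0.006
grasp_force: 0.2
```

```bash
python3 s.py pics/j.png; cat > edge.py <<'E'
# line fit of the lid's white strip edge on the +x side (rightmost white pixel per row, scene view), cast to z=.055
from h import *
im=capture('scene').astype(int)
P=[]
for v in range(170,250):
    r=im[v,300:366];w=np.where((r.min(1)>165)&(r.max(1)-r.min(1)<60))[0]
    if len(w)>=3: P.append((300+w[-1]+.5,v))
W=np.array([ray('scene',p,.055) for p in P])*1000
vx,vy,x0,y0=cv2.fitLine(W.astype(np.float32),cv2.DIST_HUBER,0,.01,.01).ravel()
res=(W-[x0,y0])@[-vy,vx]
print('n',len(P),'rows',P[0],P[-1],'ends',W[0].round(),W[-1].round(),'dir',np.degrees(np.arctan2(vy,vx))%180-180,'rms',np.std(res).round(1),'med',np.median(abs(res)).round(2))
E
python3 edge.py
```

```text
t 13.5 pos [0.5893 0.0445 0.0207] yaw 90.1 tilt [-0.0004  0.0004] F [-0.7 -0.4 -0.6] op 0.005674565956748051
now-axes [-4.49  0.63  0.01] after-turn axes [-4.34  1.33  0.01] az 0.0252
279.0 [[404.0, 131.25], [536.0, 168.75], [460.0, 296.25], [440.0, 292.5]]
n 36 rows (np.float64(347.5), 185) (np.float64(355.5), 229) ends [569. 204.] [683.  90.] dir -59.07775 rms 12.6 med 5.27
```

```bash
python3 -c "
from ac import ac
ac((467,304),(543,165));ac((463,300),(539,166))"
```

```text
AC 0.14850275654128398 yaw -71.61712644436236 centre [0.59421178 0.13367742] post in carton 0.024532332147178045 0.08435623867845438
AC 0.1440634725401167 yaw -72.12932781821058 centre [0.59151049 0.13352579] post in carton 0.024461885481665127 0.08718966512775289
```

Yaw is -72°, centre (0.593, 0.134). Next I back off, open the fingers and push the handle face straight in; the finger on the lagging side finishes the turn.

Call:
apply_moves --plan "-0.4 0 0 0 0 0;-0.4 -0.08 0 0 0 0;0 0 0 0 0 0;0 0 0 0 0 0;0 0 0 0 0 0;0 0 0 0 0 0;0 0 0 0 0 0;0 0 0 0 0 0;0 0 0 0 0 0;0 0 0 0 0 0" --gripper 1

```text
time_s: 14.43
position: [0.5862, 0.0038, 0.02]
tcp_rot: [[-0.001, 1.0, -0.0], [1.0, 0.001, 0.0], [0.0, -0.0, -1.0]]
force: [-0.2, -0.9, -0.1]
opening: 0.677
grasp_force: 0.0
```

Call:
apply_moves --plan "0 0 0 0 0 0;0 0 0 0 0 0;0 0 0 0 0 0;0.2 0 0 0 0 0;0.2 0 0 0 0 0;0.2 0 0 0 0 0;0.2 0 0 0 0 0;0.2 0 0 0 0 0;0.2 0 0 0 0 0;0.2 0 0 0 0 0"

```text
time_s: 15.27
position: [0.5684, 0.0715, 0.0177]
tcp_rot: [[-0.013, 0.999, -0.039], [1.0, 0.012, -0.007], [-0.006, -0.039, -0.999]]
force: [-26.6, -18.3, 10.6]
opening: 1.003
grasp_force: 21.6
```

```bash
python3 s.py pics/k.png
```

```text
t 15.2667 pos [0.5684 0.0715 0.0177] yaw 90.7 tilt [-0.0391 -0.0068] F [-26.6 -18.3  10.6] op 1.0033897272736874
now-axes [-5.04  0.99 -0.05] after-turn axes [-4.8   1.83 -0.05] az 0.027
257.5 [[424.0, 108.75], [568.0, 180.0], [468.0, 266.25], [452.0, 258.75]]
```

The jam is the left finger hooking outside the carton's corner. I back off and narrow the opening to half.

Call:
apply_moves --plan "-0.4 0 0 0 0 0;-0.4 0 0 0 0 0;-0.4 0 0 0 0 0;0 0.1 0 0 0 0;0 0 0 0 0 0;0 0 0 0 0 0;0 0 0 0 0 0;0 0 0 0 0 0;0 0 0 0 0 0" --gripper 0

```text
time_s: 16.07
position: [0.5909, 0.0144, 0.02]
tcp_rot: [[-0.002, 1.0, -0.0], [1.0, 0.002, 0.0], [0.0, -0.0, -1.0]]
force: [0.1, 0.1, -0.2]
opening: 0.511
grasp_force: 0.0
```

```bash
python3 s.py pics/k2.png; python3 -c "
from h import *
im=capture('top');print(white(im,(100,60,260,235)))
for r in((207,132,232,158),(90,130,116,150)):print(dark(im,r,.064))
"
```

```text
t 16.0667 pos [0.5909 0.0144 0.02  ] yaw 90.1 tilt [-0.0004  0.0002] F [ 0.1  0.1 -0.2] op 0.511032465205215
now-axes [-3.89  0.59 -0.  ] after-turn axes [-3.75  1.2  -0.  ] az 0.0253
333.5 [[388.0, 108.75], [552.0, 165.0], [456.0, 288.75], [432.0, 281.25]]
[]
[(np.int32(67), array([215.9, 141.7]), array([680.1, 138. ]))]
[(np.int32(71), array([100.2, 139.6]), array([680. , 417.3]))]
```

```bash
python3 -c "
from ac import ac
ac((463,296),(559,162));ac((459,291),(555,163))"
```

```text
AC 0.15117537866854666 yaw -76.41179530320282 centre [0.59217471 0.14665803] post in carton 0.0304914341386576 0.08504194498374003
AC 0.14601857778068478 yaw -77.21061552294535 centre [0.58915249 0.14724283] post in carton 0.030542158376578254 0.08827656435251474
```

Call:
apply_moves --plan "0.2 -0.02 0 0 0 0;0.2 -0.02 0 0 0 0;0.2 -0.02 0 0 0 0;0.2 -0.02 0 0 0 0;0.2 0 0 0 0 0;0.2 0 0 0 0 0;0.2 0 0 0 0 0;0 0 0 0 0 0"

```text
time_s: 16.83
position: [0.5869, 0.086, 0.02]
tcp_rot: [[-0.002, 1.0, 0.0], [1.0, 0.002, 0.001], [0.001, 0.0, -1.0]]
force: [0.5, -0.1, -0.1]
opening: 0.503
grasp_force: 0.0
```

```bash
python3 s.py pics/l.png
```

```text
t 16.8333 pos [0.5869 0.086  0.02  ] yaw 90.1 tilt [0.0002 0.0013] F [ 0.5 -0.1 -0.1] op 0.5029928796164317
now-axes [-5.32  0.67 -0.01] after-turn axes [-5.15  1.51 -0.  ] az 0.0253
225.0 [[432.0, 97.5], [580.0, 165.0], [480.0, 255.0]]
```

```bash
python3 -c "
from ac import ac
ac((485,262),(586,163));ac((482,258),(583,164))"
```

```text
AC 0.1252341110139078 yaw -83.90145339441654 centre [0.59212841 0.17916224] post in carton 0.051471479733625584 0.08488371057743761
AC 0.12106748620284773 yaw -85.00486712184845 centre [0.58986093 0.18030679] post in carton 0.0511649641091644 0.08801836628581408
```

Call:
apply_moves --plan "0.2 0 0 0 0 0;0.2 0 0 0 0 0;0.2 0 0 0 0 0;0.2 0 0 0 0 0;0.2 0 0 0 0 0;0 0 0 0 0 0"

```text
time_s: 17.38
position: [0.5875, 0.1361, 0.0201]
tcp_rot: [[-0.001, 1.0, 0.001], [1.0, 0.001, 0.002], [0.002, 0.001, -1.0]]
force: [0.1, 0.3, 0.4]
opening: 0.499
grasp_force: 0.0
```

```bash
python3 s.py pics/m.png
```

```text
t 17.3833 pos [0.5875 0.1361 0.0201] yaw 90.1 tilt [0.0015 0.0018] F [0.1 0.3 0.4] op 0.4991200001290316
now-axes [-6.32  0.66 -0.01] after-turn axes [-6.14  1.65  0.  ] az 0.0252
223.5 [[460.0, 63.75], [628.0, 142.5], [516.0, 217.5]]
```

Call:
apply_moves --plan "0.2 0 0 0 0 0;0.2 0 0 0 0 0;0.2 0 0 0 0 0;0.2 0 0 0 0 0;0.2 0 0 0 0 0;0.2 0 0 0 0 0;0.2 0 0 0 0 0;0.2 0 0 0 0 0;0.1 0 0 0 0 0;0 0 0 0 0 0"

```text
time_s: 18.27
position: [0.587, 0.2205, 0.0201]
tcp_rot: [[-0.002, 1.0, 0.0], [1.0, 0.002, 0.001], [0.001, 0.0, -1.0]]
force: [0.2, 0.8, 0.5]
opening: 0.496
grasp_force: 0.0
```

Call:
apply_moves --plan "0.08 0 0 0 0 0;0.08 0 0 0 0 0;0.08 0 0 0 0 0"

```text
time_s: 18.52
position: [0.5869, 0.2301, 0.02]
tcp_rot: [[-0.0, 1.0, -0.001], [1.0, 0.0, -0.001], [-0.001, -0.001, -1.0]]
force: [0.7, -3.6, 1.5]
opening: 0.501
grasp_force: 2.2
```

```bash
python3 s.py pics/n.png
```

```text
t 18.5167 pos [0.5869 0.2301 0.02  ] yaw 90.0 tilt [-0.0006 -0.0005] F [ 0.7 -3.6  1.5] op 0.5008645499665471
now-axes [-8.2   0.68  0.  ] after-turn axes [-7.99  1.96 -0.  ] az 0.0251
144.5 [[552.0, 7.5], [704.0, 86.25], [608.0, 153.75]]
```

Contact force is only sliding friction so far. I creep on until the back ledge resists.

Call:
apply_moves --plan "0.08 0 0 0 0 0;0.08 0 0 0 0 0"

```text
time_s: 18.73
position: [0.587, 0.2381, 0.02]
tcp_rot: [[-0.0, 1.0, -0.0], [1.0, 0.0, -0.0], [-0.0, -0.0, -1.0]]
force: [0.4, -3.8, 0.9]
opening: 0.5
grasp_force: 2.1
```

Call:
apply_moves --plan "0.06 0 0 0 0 0;0.05 0 0 0 0 0"

```text
time_s: 18.9
position: [0.5869, 0.2441, 0.0199]
tcp_rot: [[-0.001, 1.0, -0.0], [1.0, 0.001, -0.0], [-0.0, -0.0, -1.0]]
force: [-0.3, -3.9, 0.8]
opening: 0.498
grasp_force: 2.1
```

Call:
apply_moves --plan "0.05 0 0 0 0 0;0.05 0 0 0 0 0"

```text
time_s: 19.07
position: [0.5868, 0.2465, 0.02]
tcp_rot: [[-0.003, 1.0, -0.001], [1.0, 0.003, -0.005], [-0.005, -0.001, -1.0]]
force: [0.2, -18.7, 4.2]
opening: 0.499
grasp_force: 9.7
```

Call:
apply_moves --plan "0.04 0 0 0 0 0;0.04 0 0 0 0 0"

```text
time_s: 19.23
position: [0.5868, 0.2465, 0.0201]
tcp_rot: [[-0.003, 1.0, -0.003], [1.0, 0.003, -0.011], [-0.011, -0.003, -1.0]]
force: [-0.2, -29.6, 5.1]
opening: 0.504
grasp_force: 14.8
```

The carton has stopped firmly at the back ledge (30 N). Now I go into the gap on its -x side to press it onto the end ledge.

Call:
apply_moves --plan "-0.4 0 0 0 0 0;-0.4 0 0 0 0 0;0 0 -0.7 0 0 0;0 0 -0.7 0 0 0;0 0 -0.7 0 0 0;0.49 -0.58 0 0 0 0;0.49 -0.58 0 0 0 0;0.49 -0.58 0 0 0 0;0.49 -0.58 0 0 0 0;0 0 0 0 0 0.0192"

```text
time_s: 20.07
position: [0.4634, 0.315, 0.1248]
tcp_rot: [[0.117, 0.993, -0.007], [0.993, -0.117, 0.002], [0.001, -0.007, -1.0]]
force: [0.6, -0.2, -0.5]
opening: 0.497
grasp_force: 0.0
```

Call:
apply_moves --plan "0 0 0 0 0 0.0192;0 0 0 0 0 0.0192;0 0 0 0 0 0.0192;0 0 0 0 0 0.0192;0 0 0 0 0 0.0192;0 0 0 0 0 0.0192;0 0 0 0 0 0.0192;0 0 0 0 0 0.0192;0 0 0 0 0 0.0192;0 0 0 0 0 0.0192"

```text
time_s: 20.9
position: [0.4707, 0.3122, 0.1251]
tcp_rot: [[0.972, 0.236, -0.0], [0.236, -0.972, 0.002], [0.0, -0.002, -1.0]]
force: [-0.1, -1.1, 0.6]
opening: 0.5
grasp_force: 0.0
```

Call:
apply_moves --plan "0 0 0 0 0 0.0192;0 0 0 0 0 0.0192;0 0 0 0 0 0"

```text
time_s: 21.15
position: [0.4707, 0.312, 0.125]
tcp_rot: [[1.0, 0.001, -0.0], [0.001, -1.0, 0.002], [-0.0, -0.002, -1.0]]
force: [-0.4, -0.1, -0.4]
opening: 0.503
grasp_force: 0.0
```

```bash
python3 -c "
from h import *
rel(.468,.326,.02,0)
im=capture('top');print(white(im,(95,125,235,245)),white(im,(95,235,175,325)))"; python3 s.py pics/o.png
```

```text
t 21.15 pos [0.4707 0.312  0.125 ] yaw 0.1 tilt [-0.      0.0019] F [-0.4 -0.1 -0.4] op 0.5030591168867056
now-axes [-0.05 -0.28  2.1 ] after-turn axes [-0.05 -0.28  2.1 ] az 0.0002
[(array([600.9, 331.4]), array([149.8, 132.6]), 90.0)] []
t 21.2 pos [0.4707 0.3119 0.1251] yaw 0.3 tilt [-0.      0.0015] F [-0.6 -0.9  0.5] op 0.5005048299773779
now-axes [2.95 9.86 2.09] after-turn axes [-9.25  4.51  2.1 ] az -0.2241
356.5 [[556.0, 0.0], [712.0, 75.0], [616.0, 150.0], [588.0, 153.75], [480.0, 93.75]]
```

The top view gives the carton square (90.0°) with its +x edge at 0.667 and y at 0.331. I go down and press it gently in +x.

Call:
apply_moves --plan "0 -0.28 0 0 0 0;0 0 0.6 0 0 0;0 0 0.6 0 0 0;0 0 0.6 0 0 0;0 0 0.3 0 0 0;0.2 0 0 0 0 0;0.2 0 0 0 0 0;0.1 0 0 0 0 0"

```text
time_s: 21.92
position: [0.4997, 0.3263, 0.0213]
tcp_rot: [[1.0, 0.004, 0.005], [0.004, -1.0, 0.002], [0.005, -0.002, -1.0]]
force: [0.5, -0.3, 0.4]
opening: 0.5
grasp_force: 0.0
```

Call:
apply_moves --plan "0.08 0 0 0 0 0;0.06 0 0 0 0 0;0.06 0 0 0 0 0"

```text
time_s: 22.17
position: [0.5064, 0.3251, 0.0213]
tcp_rot: [[1.0, 0.002, 0.0], [0.002, -1.0, 0.001], [0.0, -0.001, -1.0]]
force: [-4.0, 0.7, 2.3]
opening: 0.498
grasp_force: 2.3
```

Call:
apply_moves --plan "0.05 0 0 0 0 0;0.05 0 0 0 0 0;0.05 0 0 0 0 0"

```text
time_s: 22.42
position: [0.5069, 0.3243, 0.0201]
tcp_rot: [[1.0, 0.003, -0.013], [0.003, -1.0, -0.003], [-0.013, 0.003, -1.0]]
force: [-15.1, 3.7, 9.3]
opening: 0.496
grasp_force: 7.4
```

Call:
apply_moves --plan "0.03 0 0 0 0 0;0.03 0 0 0 0 0"

```text
time_s: 22.58
position: [0.5067, 0.3241, 0.0198]
tcp_rot: [[1.0, 0.003, -0.019], [0.003, -1.0, -0.004], [-0.019, 0.004, -1.0]]
force: [-17.9, 3.4, 11.7]
opening: 0.498
grasp_force: 9.0
```

Firm against the end ledge. I withdraw, lift, and move the arm out of the view to verify.

Call:
apply_moves --plan "-0.3 0 0 0 0 0;-0.3 0 0 0 0 0;0 0 -0.7 0 0 0;0 0 -0.7 0 0 0;0 0 -0.7 0 0 0;0 0 -0.7 0 0 0;0 0.7 0 0 0 0;0 0.7 0 0 0 0;0 0.7 0 0 0 0;0 0.7 0 0 0 0"

```text
time_s: 23.42
position: [0.4869, 0.1837, 0.161]
tcp_rot: [[1.0, 0.005, 0.002], [0.005, -1.0, -0.0], [0.002, 0.0, -1.0]]
force: [0.4, -0.8, 0.4]
opening: 0.5
grasp_force: 0.0
```

Call:
apply_moves --plan "0 0.7 0 0 0 0;0 0.7 0 0 0 0;0 0.7 0 0 0 0;0 0.7 0 0 0 0;0 0.7 0 0 0 0;0 0.7 0 0 0 0;0 0.7 0 0 0 0;0 0.7 0 0 0 0;0 0.7 0 0 0 0;0 0.7 0 0 0 0"

```text
time_s: 24.25
position: [0.4879, -0.1671, 0.1606]
tcp_rot: [[1.0, 0.003, 0.001], [0.003, -1.0, -0.001], [0.001, 0.001, -1.0]]
force: [0.6, -0.0, -0.2]
opening: 0.5
grasp_force: 0.0
```

Call:
apply_moves --plan "-0.2 0.7 0 0 0 0;-0.2 0.7 0 0 0 0;-0.2 0.7 0 0 0 0;-0.2 0.7 0 0 0 0;0 0 0 0 0 0"

```text
time_s: 24.67
position: [0.4482, -0.313, 0.1609]
tcp_rot: [[1.0, -0.002, 0.003], [-0.002, -1.0, -0.007], [0.003, 0.007, -1.0]]
force: [0.1, -0.3, 0.4]
opening: 0.499
grasp_force: 0.0
```

```bash
python3 -c "
from h import *
rel(.468,.326,.02,0)
im=capture('top');print(white(im,(95,125,235,245)),white(im,(95,240,175,325)))
for r in((207,132,232,158),(90,130,116,150),(80,310,105,330),(205,312,226,332)):print(dark(im,r,.064))
print('adapter',dark(im,(180,250,212,312),.03))"
```

```text
t 24.6667 pos [ 0.4482 -0.313   0.1609] yaw -0.1 tilt [ 0.0032 -0.0068] F [ 0.1 -0.3  0.4] op 0.4991080517477436
now-axes [  0.36 -12.8    2.73] after-turn axes [  0.4  -12.78   2.82] az -0.0003
[(array([590. , 332.2]), array([153., 165.]), 89.8)] [(array([345.5, 318.6]), array([151.2, 151. ]), 89.7)]
[(np.int32(65), array([215.9, 141.8]), array([679.9, 138. ]))]
[(np.int32(69), array([100.2, 139.5]), array([680.3, 417.3]))]
[(np.int32(84), array([ 89.1, 320.7]), array([251.6, 417. ]))]
[(np.int32(87), array([210.3, 322.4]), array([252.3, 137.4]))]
adapter [(np.int32(373), array([195.3, 278.6]), array([350.3, 181.8]))]
```

The carton is square to within 0.2°, stopped hard against both ledges, and the neighbour and adapter are unmoved within measurement error. Handing in.

```bash
python3 -c "
from rig import bot
print(bot.hand_in())"
```

```text
the job is handed in; nothing more can be done
None
```

The tablet carton was turned against the upright and pushed home handle-out, stopping firmly on both the back and end ledges and square to within 0.2° in the last top view; I handed it in at about 25 s, and no verdict came back.

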